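# Clip the palette plate into its table bracket

### The job

Mount the palette plate in the table bracket: lift it by its cup, set it down gently with the wide end of its keyhole over the bracket's headed stud, and let go. Then, without touching the cup again, push the plate by its back edge until both ears have snapped past the spring clips in the slots and the plate sits flat and fully home against the stop, locked behind the stud's head. Leave everything else on the table where it stands.

Things in the scene. Friction and masses are not known exactly. Their poses are not given: they have to be found in the camera images.
- plate: Bare metal palette plate, loose, 0.26 kg +-25 %, lying flat on the table. Origin on its underside, z up. Sheet 6 mm thick, x -62..68 mm, y -45..45 mm, with two side ears, a keyhole, a raised back lip and a cup fixed on it. Home: origin at x 0, y 0, z 4 mm in bracket's frame, axes parallel. Wide hole over the stud: x = -32 mm instead.
- ear_left (a point): Middle of the plate's ear at +y: plate x 14, y 52, z 3 mm. It is as thick as the sheet (6 mm), spans plate x 8..20 mm and ends at y = 59 mm; the other ear is its mirror image at -y.
- keyhole (a point): Centre of the keyhole's wide end, on the plate's underside at plate x 48 mm, y 0: octagonal through hole 21 mm across flats. From it a slot 11 mm wide runs back along the centre line to plate x = 9 mm.
- lip (a point): Middle of the plate's back (-x) edge face, at plate x -62, y 0, z 6 mm: where to push. The raised lip along this edge spans plate x -62..-54 mm and the full 90 mm width; its top is 12 mm above the underside.
- cup: Open round straight-sided steel cup fixed on the plate, 46 mm outside diameter, 3 mm wall, 45 mm tall. Origin: centre of the cup's underside, at x = -18, y = 0, z = 6 mm in the plate's frame; the rim is 51 mm above the plate's underside. The natural place to grip when lifting the plate.
- bracket: Dark steel bracket fixed to the table. Origin on the table; x is the direction in which the plate slides in, z up. Flat base 4 mm thick, x -91..73 mm, y -78..78 mm. Back stop: two low blocks, face at x = 68 mm, top 18 mm above the table. When the plate is home its front edge is at the stop.
- stud (a point): Top centre of the bracket's headed stud, at bracket x 16, y 0, z 17.8 mm. Shank 8 mm diameter; head 15 mm diameter, its underside 12.8 mm above the table (2.8 mm above the top of a plate lying on the base).
- slot_left (a point): Mouth of the ear slot at +y, at the foot of its wall: bracket x -8, y 61, z 4 mm. Slot x -8..26 mm, open towards -x, flared back to x = -20 mm; wall at y 61 mm, roof lip over y 57..71 mm, 16 to 19 mm above the table. The other slot is its mirror image at -y. A plate set over the stud has its ears just short of the mouths.
- clip_left (a joint): Spring clip in the slot at +y: a bent leaf, apex at bracket x 3 mm, about 5 mm out from the wall. 0 = relaxed; grows (m, up to 0.006) as it is pushed outward; 400 N/m, 0.8 N preload. A passing ear pushes it out about 3 mm, then it springs back behind the ear. Sliding past both clips takes roughly 5 to 15 N.
- clip_right (a joint): The same in the slot at -y.
- flute: stemmed drinking glass, 195 mm tall, foot 68 mm across, stands upright; origin under its foot
- bottle: closed paint bottle, upright, 40 mm across, 130 mm tall, beside the plate; origin under its base
- jar: small closed jar, upright, 40 mm across, 45 mm tall, beside the plate; origin under its base
- goldcup: open gold-coloured cup, 68 mm across the rim, 55 mm tall, behind the bracket; origin under its base
- knife: palette knife lying flat, about 190 mm long along its x, blade 65 mm wide, at most 20 mm high; origin under its middle
- brush: paint brush lying flat, about 200 mm long along its x, 42 mm wide, at most 20 mm high; origin under its middle
- scraper: white toothed scraper lying flat, 80 x 100 mm, 14 mm high; origin under its middle
Mind the look-alikes: they are no part of the job. There is more than one size of the plate; the job needs the smallest.

How it is judged:
On the way:
1. the plate lies flat on the bracket with the wide end of its keyhole round the stud, let go of (x of plate in the frame of bracket between -0.038 and -0.026 m and y of plate in the frame of bracket between -0.004 and 0.004 m and z of plate in the frame of bracket between 0.002 and 0.006 m and angle between plate's own z axis and vertical below 0.04 rad and angle between the x axis of plate and the x axis of bracket, either way round below 0.05 rad and contact force between the fingers and plate below 0.1 N), for 0.2 s.
At the end, for the whole second after the job is handed in: The plate lies flat on the bracket's base (height within 2 mm, tilt under 0.04 rad), fully home (within 3.5 mm along the slots, 4 mm across, 0.05 rad), both spring clips back to within 1.5 mm of relaxed behind the ears, at rest (x of plate in the frame of bracket between -0.0035 and 0.003 m and y of plate in the frame of bracket between -0.004 and 0.004 m and z of plate in the frame of bracket between 0.002 and 0.006 m and angle between plate's own z axis and vertical below 0.04 rad and angle between the x axis of plate and the x axis of bracket, either way round below 0.05 rad and value of joint each of clip_left, clip_right below 0.0015 m and linear speed of plate below 0.01 m/s); the robot touches nothing.
It fails at once if the cup is touched while the plate is being slid in from the stud's wide hole (x of plate in the frame of bracket between -0.024 and 0.02 m and y of plate in the frame of bracket between -0.02 and 0.02 m and z of plate in the frame of bracket below 0.012 m and contact force between the fingers and cup above 0.3 N).
It fails at once if the plate is dropped from more than about 20 mm (height (world z) of plate above 0.025 m and contact force between the fingers and plate below 0.05 N).
It fails at once if something else on the table is moved more than 25 mm or knocked over (distance of any of flute, bottle, jar, goldcup, knife, brush, scraper from where it was at the start of the episode above 0.025 m or angle between any of flute, bottle, jar, goldcup's own z axis and vertical above 0.4 rad).
It also fails if it takes over 59 s, if anything falls off the work surface, if the arm or the gripper's body presses on something with over 40 N, if the wrist force passes 120 N, or if a joint passes its speed limit or range.

### The arm

A 6-joint arm with a two-finger parallel gripper is mounted at the origin on the work surface. World frame = base frame: x ahead of the robot, y to its left, z up, the work surface at z = 0. Lengths are in m, angles in rad, forces in N, time in s.
With the tool pointing down it reaches from about 0.35 to 0.975 m from the base axis. Payload 4.9 kg.
Tool frame: the origin (TCP) lies at the very end of the fingers, on their centre line; the grasp point (between the pads) lies 19 mm behind it (pinch_z is the distance from the TCP to the grasp point, in m); z points along the fingers, y is the line along which they close (so a half turn about z gives the same grasp; the last joint's range is limited). The gripper opens to 85 mm and grips with 20 to 120 N. Pads are 22 mm wide; open, the fingers measure 114 mm over their backs; the gripper's body (76 mm by 85 mm) begins 54 mm behind the grasp point. The pads swing forward as they close: fully open they stand 13 mm farther back than shut.
Start: joints at [-1.356, 0.053, 1.613, -0, 1.476, -0.119], TCP at [0.205, -0.59, 0.231] pointing down, gripper open.
Joint ranges: [-3.01, 3.01], [-1.01, 2.22], [0.06, 2.58], [-1.02, 4.17], [0.09, 2.62], [-3.14, 3.14]. Speed limits (rad/s): [2.57, 2.57, 3.14, 3.14, 3.14, 3.14].

### API

Orientations are given as a unit quaternion [w, x, y, z].
In Python, from plant import * gives the robot as it stands. The module is installed in compiled form; this text tells all that it offers.
- The arm moves only by the tool play_rows, never from a script. Its arguments are lists of equal length, an entry for each row: "linear": the shift along the world's x, y, z in m, a list of three; "turn": the turn about the world's z in degrees. A call has 1 to 8 rows; each row shifts and turns the commanded pose from where the row before left it; what a row does not reach is not made up. A row lasts 1/8 s, in which the tool goes at most 62.5 mm and 10.7 degrees, less where a joint would pass 70% of its speed; a pose out of reach is approached as far as the arm can. A call is refused whole if a number of a shift passes 0.0625 or a number of a turn 10.7, either way. A call with a gripper value outside its range is refused whole. "hand" is the finger opening in m, from 0 to 0.0854, set as the call begins (left out, the last holds). The fingers move at their own pace and stop on an object; the grip force is fixed at half the most. Time passes only in rows, so rows that do not move let the fingers close. It gives the time, the measured TCP pose, the force, the opening and the grip force at its end, in the units of the state.
- state(): the state, without advancing time (a new reading comes with each control period).
- grab_frame(name): name is "scene" or "top" or "wrist"; returns the picture (420x560x3 uint8, red, green, blue); there is no depth.
- camera_info(name): a dict with "camera_matrix" (3x3 intrinsics, pixels), "origin" and "attitude" of the camera in the world; the wrist camera has in their place "mount" (4x4, takes a point from camera to tool coordinates, whose origin is the TCP and whose axes are the flange's). Camera axes: x right, y down, z forward; pixel columns grow to the right and rows downward; lengths in m; the calibration is good to about 2 mm. A picture is of the moment at which its call begins: read the wrist's pose just before it. camera_info takes no time and is no camera call.
- job_done(): hands the job in; it is judged then, once.
Trained networks look in the newest picture that a camera, given by its name, has taken for a name from the list of things; names that differ only in an ending like _2 or _b are one class to them, and where a whole thing is asked for, a point or a joint stands for the part that bears it (a point fixed in the world has none). Each returns a list of dicts, best first, with "p" (0 to 1); they miss things now and then, are a little off and sometimes report something else, mostly with a low value. They report only what shows in the picture. A call takes as long as a camera call. They do not tell look-alikes from the thing itself.
- trace(camera, thing): "region" (420x560 bool, what is visible of it) and "location" ([column, row] in pixels, amid what is visible of it).
The state is a dict: "time": time; "joint_pos": joint angles; "joint_vel": joint speeds; "joint_efforts": joint torques, N m; "tool_pos": TCP position; "tool_rot": TCP orientation; "contact_force": force on the tool from outside, world axes, zero at the start; "ft_torque": the same for the moment, N m; "gripper_width": opening from 0.0 (shut) to 1.0 (fully open); "grasp_force": force on a finger pad.
Only numpy, scipy, OpenCV 4.12 (cv2) and the standard library are available. Lean on these libraries where they do the work, as an engineer would, in place of code of your own. Each camera call takes 0.05 s, during which the arm holds its last target. There are 200 camera calls.

## Working session

There is one attempt and no reset: what is moved stays moved. The work goes in short steps, Python scripts to look and compute and a tool call to move; the robot and the scene stay as the last step left them, time stands still between calls to the robot, and variables do not carry over. Pictures are saved under pics/ and viewed, at most 10 in all, crops included, and the job is handed in when it is done.

Besides the shell and the picture viewer there is one more tool, called in YAML: its name, and indented under it one key for each argument. play_rows: Moves the arm, as the interface text tells. Its arguments: {"type":"object","properties":{"linear":{"type":"array","items":{"type":"array","items":{"type":"number"}}},"turn":{"type":"array","items":{"type":"number"}},"hand":{"type":"number"}},"required":["linear","turn"]}

```bash
mkdir -p pics
cat > h.py <<'E'
from plant import *
import numpy as np, cv2
from scipy.spatial.transform import Rotation as R
def q2R(q): return R.from_quat([q[1],q[2],q[3],q[0]]).as_matrix()
def campose(name, st=None):
    c=camera_info(name); K=np.array(c["camera_matrix"])
    if name=="wrist":
        st=st or state(); M=np.array(c["mount"]); Rt=q2R(st["tool_rot"])
        return K, Rt@M[:3,3]+np.array(st["tool_pos"]), Rt@M[:3,:3]
    a=np.array(c["attitude"]); a=a if a.shape==(3,3) else q2R(a)
    return K,np.array(c["origin"]),a
def ray(P,px):
    K,o,A=P; d=A@np.linalg.inv(K)@np.array([px[0],px[1],1.0]); return o,d/np.linalg.norm(d)
def onz(P,px,z):
    o,d=ray(P,px); return o+d*(z-o[2])/d[2]
def proj(P,p):
    K,o,A=P; c=K@(A.T@(np.array(p)-o)); return c[:2]/c[2]
def tri(rs):
    S=np.zeros((3,3));b=np.zeros(3)
    for o,d in rs:
        m=np.eye(3)-np.outer(d,d);S+=m;b+=m@o
    return np.linalg.solve(S,b)
def save(n,im): cv2.imwrite("pics/"+n,cv2.cvtColor(im,cv2.COLOR_RGB2BGR))
E
python3 - <<'E'
from h import *
np.set_printoptions(precision=4,suppress=True)
st=state(); print(st["time"],st["tool_pos"],st["tool_rot"])
for n in ("scene","top"):
    P=campose(n); im=grab_frame(n); save(n+"0.png",im); print(n,P[0].tolist(),P[1],P[2].tolist(), camera_info(n)["attitude"])
    for t in ("plate","cup","bracket","stud","keyhole","lip","ear_left","slot_left","flute","bottle","jar","goldcup","knife","brush","scraper"):
        for r in trace(n,t)[:3]:
            print(n,t,round(r["p"],2),np.round(r["location"],1),r["region"].sum(),onz(P,r["location"],0.005))
E
```

```text
0.0 [ 0.2046 -0.5899  0.2301] [-0.001   0.9861  0.1661 -0.0001]
scene [[512.2820009851355, 0.0, 283.8245093530734], [0.0, 512.2820009851355, 208.2062680112178], [0.0, 0.0, 1.0]] [ 1.2005 -0.5394  1.0486] [[0.6321308908636964, 0.578796281027093, -0.5151751176882247], [0.7746544185351361, -0.4874294875175498, 0.40289331905899], [-0.017918388874559266, -0.6537639939363327, -0.7564863327070457]] [-0.3115  0.8479  0.399  -0.1572]
scene plate 0.96 [287.6 134.6] 1974 [0.2656 0.2144 0.005 ]
scene plate 0.75 [207.2 221.6] 2891 [ 0.3956 -0.1681  0.005 ]
scene plate 0.66 [246.7 292.1] 1785 [ 0.6363 -0.2163  0.005 ]
scene cup 0.94 [211.3 223. ] 786 [ 0.4066 -0.1624  0.005 ]
scene cup 0.71 [286.3 120.9] 548 [0.2126 0.2528 0.005 ]
scene cup 0.58 [237.4 288.2] 456 [ 0.6135 -0.2269  0.005 ]
scene bracket 0.81 [361.6 188.1] 2487 [0.5718 0.2283 0.005 ]
scene bracket 0.3 [246.1 294.6] 1909 [ 0.6409 -0.2214  0.005 ]
scene stud 0.95 [363.7 189.3] 2504 [0.5788 0.2296 0.005 ]
scene keyhole 0.89 [284.4 131.5] 1916 [0.248 0.216 0.005]
scene keyhole 0.76 [246.6 294.2] 1830 [ 0.6408 -0.2199  0.005 ]
scene keyh
[... 2648 characters left out ...]
lot_left 0.65 [190.7 192.9] 3332 [0.5618 0.2357 0.005 ]
top flute 0.72 [272.7 219.5] 579 [0.4856 0.0105 0.005 ]
top bottle 0.58 [395.4 153.3] 329 [ 0.6651 -0.3283  0.005 ]
top bottle 0.34 [271.5 221.1] 578 [0.4813 0.0138 0.005 ]
top jar 0.52 [330.9 180.4] 162 [ 0.5916 -0.1496  0.005 ]
top goldcup 0.92 [173.3 140. ] 533 [0.7128 0.2875 0.005 ]
top goldcup 0.35 [360.  168.2] 284 [ 0.6246 -0.23    0.005 ]
top knife 0.64 [280.  134.9] 968 [ 0.7226 -0.0114  0.005 ]
top knife 0.54 [356.6 166.7] 1530 [ 0.629  -0.2209  0.005 ]
top knife 0.34 [392.9 153.6] 306 [ 0.6644 -0.3215  0.005 ]
top brush 0.87 [103.8 253.6] 871 [0.3976 0.4696 0.005 ]
top scraper 0.95 [452.  214.2] 1129 [ 0.4946 -0.4722  0.005 ]
```

```bash
ls pics
```

```text
scene0.png
top0.png
```

Run:
```python
import cv2
a=cv2.imread("pics/top0.png")[90:350,80:480]
cv2.imwrite("pics/t1.png",cv2.resize(a,(800,520),interpolation=cv2.INTER_CUBIC))
a=cv2.imread("pics/scene0.png")[90:350,80:480]
cv2.imwrite("pics/s1.png",cv2.resize(a,(800,520),interpolation=cv2.INTER_CUBIC))
```

```text
(no output)
```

View pics/t1.png

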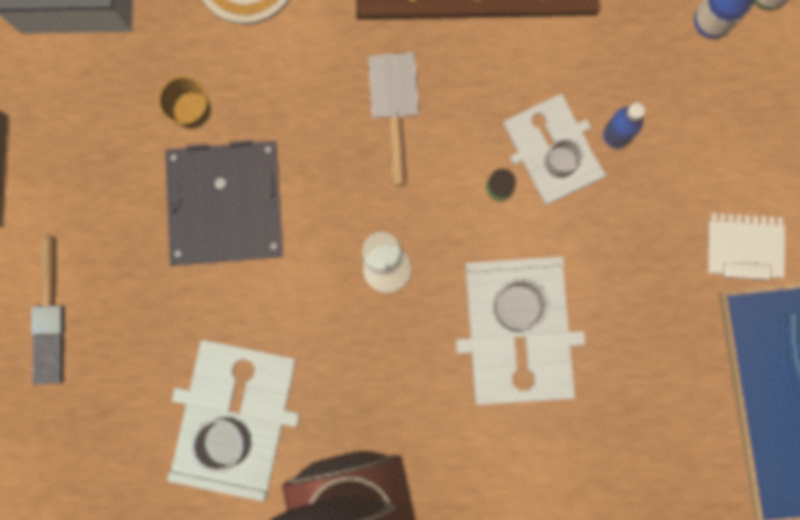

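View pics/s1.png

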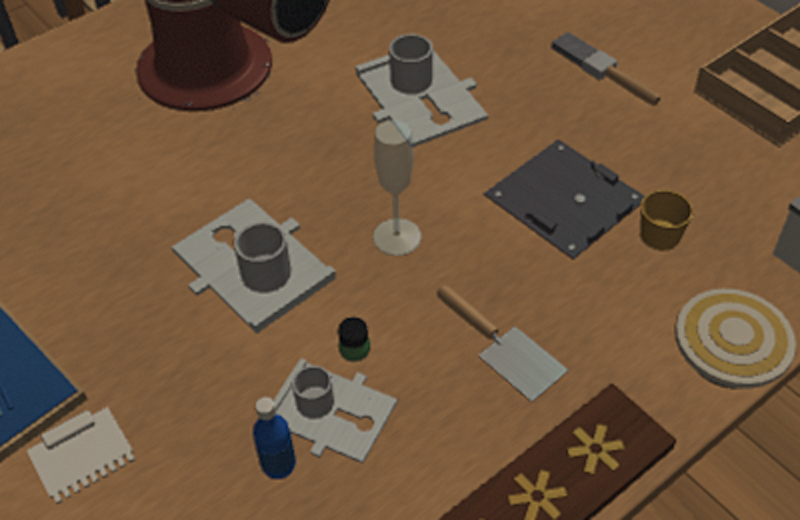

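Run:
```python
from h import *
np.set_printoptions(precision=4,suppress=True)
print(np.array(camera_info("wrist")["mount"]),camera_info("wrist")["camera_matrix"])
T=campose("top");S=campose("scene")
c=lambda x,y:(80+x/2,90+y/2)
# base/top points by hand from the crops: plate keyhole, bottle cap, jar cap, flute foot
for n,t,s in (("keyhole",c(540,120),c(365,422)),("bottlecap",c(636,110),c(266,404)),("jarlid",c(502,180),c(353,326)),("stud",c(220,183),c(580,198)),("cuprim",c(565,157),c(312,378)),("flutefoot",c(390,270),c(397,237))):
    print(n,tri([ray(T,t),ray(S,s)]))
for n,t in (("pl L",(505,122)),("pl top",(561,95)),("pl R",(605,176)),("pl bot",(548,202)),("brTL",(165,150)),("brTR",(275,142)),("brBR",(282,257)),("brBL",(171,264))):
    print(n,onz(T,c(*t),0.005))
```

```text
[[ 0.0005 -0.9583 -0.2856  0.0726]
 [ 1.      0.0009 -0.0011 -0.0001]
 [ 0.0013 -0.2856  0.9583 -0.1423]
 [ 0.      0.      0.      1.    ]] [[323.337    0.     274.0343]
 [  0.     323.337  206.1749]
 [  0.       0.       1.    ]]
keyhole [ 0.6777 -0.2031  0.0033]
bottlecap [ 0.6555 -0.3081  0.1252]
jarlid [ 0.5849 -0.146   0.0449]
stud [0.5929 0.2376 0.0119]
cuprim [ 0.6147 -0.229   0.0479]
flutefoot [ 0.4732  0.0073 -0.0049]
pl L [ 0.6743 -0.156   0.005 ]
pl top [ 0.7115 -0.2343  0.005 ]
pl R [ 0.5964 -0.2903  0.005 ]
pl bot [ 0.5613 -0.2117  0.005 ]
brTL [0.6415 0.316  0.005 ]
brTR [0.6507 0.1626 0.005 ]
brBR [0.49   0.1514 0.005 ]
brBL [0.482  0.3033 0.005 ]
```

play_rows:
  linear:
    - [0.05,0.046,0]
    - [0.05,0.046,0]
    - [0.05,0.046,0]
    - [0.05,0.046,0]
    - [0.05,0.046,0]
    - [0.05,0.046,0]
    - [0.05,0.046,0]
    - [0.05,0.046,0]
  turn: [1,1,1,1,1,1,1,0]
  hand: 0.068

```text
time: 2.6
tool_pos: [0.5741, -0.2504, 0.2316]
tool_rot: [0.0, 0.974, 0.226, 0.0]
contact_force: [-0.1, -1.3, 1.8]
gripper_width: 0.796
grasp_force: 0.0
```

play_rows:
  linear:
    - [0.02,0,-0.025]
    - [0,0,-0.025]
    - [0,0,0]
    - [0,0,0]
  turn: [0,0,0,0]

```text
time: 3.1
tool_pos: [0.593, -0.2523, 0.1823]
tool_rot: [0.0, 0.974, 0.226, 0.0]
contact_force: [-0.7, -0.2, -0.5]
gripper_width: 0.792
grasp_force: 0.0
```

Run:
```python
from h import *
np.set_printoptions(precision=4,suppress=True)
st=state(); print(st["time"],st["tool_pos"],st["tool_rot"]); P=campose("wrist",st)
im=grab_frame("wrist"); save("w1.png",im)
for t in ("plate","cup","keyhole"):
    for r in trace("wrist",t)[:2]: print(t,r["p"],r["location"],r["region"].sum(),onz(P,r["location"],.006))
r=trace("wrist","plate")[0]["region"]; np.save("w1.npy",r); np.savez("w1p.npz",K=P[0],o=P[1],A=P[2])
```

```text
3.1 [ 0.593  -0.2523  0.1823] [0.0004 0.9742 0.2258 0.0005]
plate 0.91 [264.0, 126.4] 12728 [ 0.6402 -0.2181  0.006 ]
plate 0.75 [118.2, 270.7] 8211 [ 0.4318 -0.1413  0.006 ]
cup 0.91 [266.3, 155.5] 2421 [ 0.6162 -0.2321  0.006 ]
cup 0.86 [120.3, 287.8] 2590 [ 0.4126 -0.1501  0.006 ]
keyhole 0.83 [263.0, 123.8] 12837 [ 0.642  -0.2161  0.006 ]
keyhole 0.77 [117.7, 267.4] 7825 [ 0.4354 -0.1395  0.006 ]
```

View pics/w1.png

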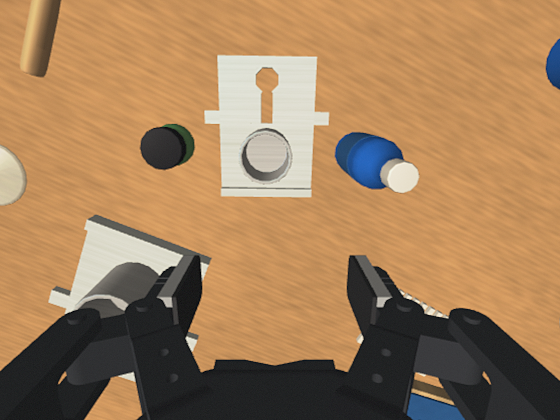

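```bash
cat > fit.py <<'E'
from h import *
from scipy.optimize import least_squares
V=[(68,45,6),(20,45,6),(20,59,6),(8,59,6),(8,45,6),(-54,45,6),(-54,45,12),(-62,45,12)]
V=np.array(V+[(x,-y,z) for x,y,z in V[::-1]])/1e3
def outline(n=20):
    W=np.vstack([V,V[:1]]); return np.vstack([W[i]+(W[i+1]-W[i])*np.linspace(0,1,n,endpoint=False)[:,None] for i in range(len(V))])
def place(X,x,y,yaw,z=0): 
    c,s=np.cos(yaw),np.sin(yaw); return X@np.array([[c,s,0],[-s,c,0],[0,0,1]])+[x,y,z]
def fitplate(mask,P,x0,z=0):
    e=cv2.morphologyEx(mask.astype(np.uint8),cv2.MORPH_GRADIENT,np.ones((2,2)))
    cs,_=cv2.findContours(mask.astype(np.uint8),cv2.RETR_EXTERNAL,cv2.CHAIN_APPROX_NONE)
    c=max(cs,key=len)[:,0]; m=np.ones(mask.shape,np.uint8); m[c[:,1],c[:,0]]=0
    D=cv2.distanceTransform(m,cv2.DIST_L2,5); O=outline()
    def f(p):
        q=np.array([proj(P,w) for w in place(O,*p,z)]).astype(np.float32)
        return cv2.remap(D,q[:,0].copy(),q[:,1].copy(),cv2.INTER_LINEAR,borderValue=50).ravel()
    r=least_squares(f,x0,loss="soft_l1",x_scale=[.01,.01,.1],diff_step=1e-4)
    return r.x,np.median(f(r.x))
E
python3 - <<'E'
from fit import *
np.set_printoptions(precision=4,suppress=True)
m=np.load("w1.npy");z=np.load("w1p.npz");P=(z["K"],z["o"],z["A"])
x,e=fitplate(m,P,[.633,-.223,.46]); print(x,np.degrees(x[2]),e)
print("net keyhole proj",proj(P,place(np.array([[.048,0,.006]]),*x)[0]),"cup rim ctr proj",proj(P,place(np.array([[-.018,0,.051]]),*x)[0]))
print("cup",place(np.array([[-.018,0,.051]]),*x))
# color mask
im=cv2.imread("pics/w1.png"); hsv=cv2.cvtColor(im,cv2.COLOR_BGR2HSV)
k=((hsv[...,1]<45)&(hsv[...,2]>120)).astype(np.uint8); n,l,s,c=cv2.connectedComponentsWithStats(k); i=l[100,240]; print(s[i])
x,e=fitplate(l==i,P,x); print("color",x,np.degrees(x[2]),e,place(np.array([[-.018,0,.051]]),*x))
print(proj(P,place(np.array([[.048,0,.006]]),*x)[0]),[proj(P,place(np.array([v]),*x)[0]) for v in V[[0,7,8,15]]])
E
```

```text
[ 0.6359 -0.2228  0.4462] 25.56700546056078 0.65625
net keyhole proj [266.6318  79.4826] cup rim ctr proj [265.1857 158.1659]
cup [[ 0.6196 -0.2305  0.051 ]]
[  205    55   124   142 12264]
color [ 0.6358 -0.2225  0.4451] 25.502585231669865 0.8291992 [[ 0.6195 -0.2302  0.051 ]]
[266.3788  79.4291] [array([216.6355,  55.1365]), array([220.7507, 196.1128]), array([310.7482, 197.0798]), array([316.2681,  56.3336])]
```

play_rows:
  linear:
    - [0.0265,0.022,-0.02]
    - [0,0,-0.04]
    - [0,0,-0.04]
    - [0,0,-0.03]
    - [0,0,-0.02]
    - [0,0,-0.01]
    - [0,0,-0.006]
    - [0,0,0]
  turn: [-0.6,0,0,0,0,0,0,0]

```text
time: 4.35
tool_pos: [0.6197, -0.2302, 0.0159]
tool_rot: [0.0, 0.975, 0.221, 0.0]
contact_force: [-0.6, -0.5, 0.5]
gripper_width: 0.797
grasp_force: 0.0
```

play_rows:
  linear:
    - [0,0,0]
    - [0,0,0]
    - [0,0,0]
    - [0,0,0]
    - [0,0,0]
    - [0,0,0]
  turn: [0,0,0,0,0,0]
  hand: 0.03

```text
time: 5.1
tool_pos: [0.6203, -0.2306, 0.0169]
tool_rot: [0.001, 0.975, 0.221, 0.001]
contact_force: [-0.5, -1.7, 5.2]
gripper_width: 0.529
grasp_force: 62.2
```

play_rows:
  linear:
    - [0,0,0.01]
    - [0,0,0.02]
    - [0,0,0.03]
    - [0,0,0.04]
    - [0,0,0.04]
    - [0,0,0.04]
    - [0,0,0.03]
    - [0,0,0.02]
  turn: [0,0,0,0,0,0,0,0]

```text
time: 6.1
tool_pos: [0.6194, -0.23, 0.2481]
tool_rot: [0.001, 0.975, 0.221, 0.001]
contact_force: [-0.5, -0.5, -4.1]
gripper_width: 0.525
grasp_force: 61.8
```

play_rows:
  linear:
    - [-0.005,0.02,0]
    - [-0.005,0.03,0]
    - [-0.01,0.04,0]
    - [-0.01,0.04,0]
    - [-0.01,0.04,0]
    - [0,0.04,0]
    - [0,0.02,0]
    - [0,0,0]
  turn: [-3,-4,-4,-4,-4,-3,0,0]

```text
time: 7.1
tool_pos: [0.579, 0.0009, 0.245]
tool_rot: [0.0, 0.999, 0.032, -0.0]
contact_force: [-0.0, -0.7, -3.3]
gripper_width: 0.528
grasp_force: 62.1
```

Run:
```python
from h import *
np.set_printoptions(precision=4,suppress=True)
st=state(); print(st["time"],st["tool_pos"],st["tool_rot"],st["gripper_width"],st["grasp_force"]); P=campose("wrist",st)
im=grab_frame("wrist"); save("w2.png",im); np.savez("w2p.npz",K=P[0],o=P[1],A=P[2])
im=grab_frame("top"); save("top2.png",im)
for n in ("wrist","top"):
  for t in ("bracket","plate"):
    for r in trace(n,t)[:2]: print(n,t,r["p"],r["location"],r["region"].sum(),onz(campose(n,st),r["location"],.004))
```

```text
7.1 [0.579  0.0009 0.245 ] [ 0.0001  0.9995  0.032  -0.0004] 0.5276132488154366 62.07274720072746
wrist bracket 0.81 [80.0, 161.5] 18080 [0.5773 0.2325 0.004 ]
wrist plate 0.89 [270.0, 204.6] 42085 [0.5387 0.0038 0.004 ]
wrist plate 0.65 [407.1, 277.1] 4159 [ 0.4506 -0.1834  0.004 ]
top bracket 0.94 [190.4, 191.9] 3215 [0.5648 0.2368 0.004 ]
top plate 0.83 [268.4, 177.4] 449 [0.6025 0.0216 0.004 ]
top plate 0.82 [188.0, 298.4] 2429 [0.2766 0.2377 0.004 ]
```

View pics/w2.png

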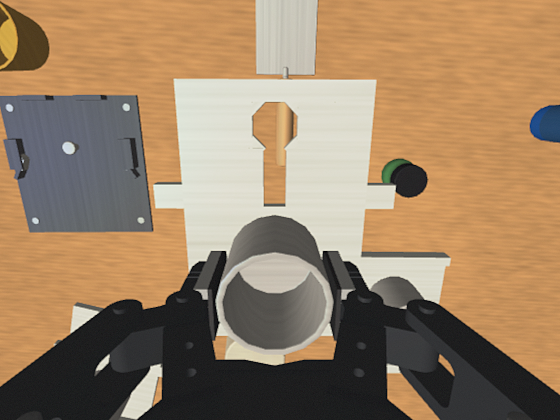

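```bash
cat > m2.py <<'E'
import fit
from fit import *
np.set_printoptions(precision=4,suppress=True)
z=np.load("w2p.npz");P=(z["K"],z["o"],z["A"])
im=cv2.imread("pics/w2.png"); hsv=cv2.cvtColor(im,cv2.COLOR_BGR2HSV)
# held plate: z fitted too, via the scale
k=((hsv[...,1]<50)&(hsv[...,2]>140)).astype(np.uint8); n,l,s,c=cv2.connectedComponentsWithStats(k); i=l[120,210]; print(s[i])
for zz in (.222,.226,.230,.234):
    x,e=fitplate((l==i)&(np.arange(420)[:,None]<250),P,[.597,0,.06],zz); print(zz,x,np.degrees(x[2]),e)
# bracket
k=((hsv[...,2]<115)&(hsv[...,1]<90)).astype(np.uint8); k[:,170:]=0; k[260:]=0
k=cv2.morphologyEx(k,cv2.MORPH_CLOSE,np.ones((5,5)));n,l,s,c=cv2.connectedComponentsWithStats(k); i=l[180,90]; print(s[i])
fit.V=np.array([(73,78,4),(-91,78,4),(-91,-78,4),(73,-78,4)])/1e3
b,e=fitplate(l==i,P,[.577,.2325,.05]); print("bracket",b,np.degrees(b[2]),e)
for q in ((16,0,17.8),): print(proj(P,place(np.array([q])/1e3,*b)[0]))
print([proj(P,w).round(1) for w in place(fit.V,*b)])
print("stud from pixel",onz(P,(69,148),.0178), "model",place(np.array([[.016,0,.0178]]),*b))
E
python3 m2.py
```

```text
[  153    79   298   225 31424]
0.222 [0.6001 0.0038 0.067 ] 3.836623209972067 8.84375
0.226 [0.5979 0.0019 0.0587] 3.365384487838502 3.092781
0.23 [0.5982 0.0035 0.0603] 3.4531216999411787 4.2811003
0.234 [0.6418 0.007  0.093 ] 5.331187125340717 16.696514
[    0    95   153   137 12178]
bracket [0.58   0.2317 0.0577] 3.303121883891839 1.625
[ 71.0553 146.9678]
[array([ 0.1, 93.7]), array([ 30.6, 230.7]), array([153.8, 231.5]), array([139.2,  94.8])]
stud from pixel [0.5947 0.2351 0.0178] model [[0.596  0.2326 0.0178]]
```

```bash
cat > m3.py <<'E'
from fit import *
np.set_printoptions(precision=4,suppress=True)
z=np.load("w2p.npz");P=(z["K"],z["o"],z["A"])
im=cv2.imread("pics/w2.png"); hsv=cv2.cvtColor(im,cv2.COLOR_BGR2HSV); g=cv2.cvtColor(im,cv2.COLOR_BGR2GRAY)
def contour(mask):
    cs,_=cv2.findContours(mask.astype(np.uint8),cv2.RETR_EXTERNAL,cv2.CHAIN_APPROX_NONE); return max(cs,key=len)[:,0].astype(float)
def run(C,segs,x0,zfree=False):
    S=np.vstack([np.linspace(a,b,40) for a,b in segs])/1e3
    D0=np.ones((420,560),np.uint8); D0[C[:,1].astype(int),C[:,0].astype(int)]=0; D=cv2.distanceTransform(D0,cv2.DIST_L2,5)
    def f(p):
        w=place(S,*p[:3],p[3] if zfree else 0); q=np.array([proj(P,v) for v in w]).astype(np.float32)
        return cv2.remap(D,q[:,0].copy(),q[:,1].copy(),cv2.INTER_LINEAR,borderValue=30).ravel()
    best=min((least_squares(f,np.array(x0)+np.r_[d,np.zeros(len(x0)-2)],loss="soft_l1",x_scale=[.01,.01,.1,.01][:len(x0)],diff_step=1e-4) for d in ((0,0),(.004,0),(-.004,0),(0,.004),(0,-.004))),key=lambda r:r.cost)
    return best.x,np.median(f(best.x))
k=((hsv[...,2]<115)&(hsv[...,1]<90)).astype(np.uint8); k[:,170:]=0; k[260:]=0
n,l,s,c=cv2.connectedComponentsWithStats(k); C=contour(l==l[180,90])
b,e=run(C,[((-91,70,4),(-91,-78,4)),((-91,-78,4),(70,-78,4)),((-91,78,4),(50,78,4))],[.577,.2345,.05]); print("bracket",b,np.degrees(b[2]),e)
m=np.zeros_like(g); m[138:158,58:80]=1; m=((g>150)&(m>0)); ys,xs=np.nonzero(m); print("stud px",xs.mean(),ys.mean(),m.sum(),"model",proj(P,place(np.array([[.016,0,.0178]]),*b)[0]))
print("stud from px",onz(P,(xs.mean(),ys.mean()),.0178),"model",place(np.array([[.016,0,.0178]]),*b))
k=((hsv[...,1]<50)&(hsv[...,2]>140)).astype(np.uint8); n,l,s,c=cv2.connectedComponentsWithStats(k); C=contour(l==l[120,210])
segs=[((68,-45,6),(68,45,6)),((68,45,6),(20,45,6)),((68,-45,6),(20,-45,6)),((20,45,6),(20,59,6)),((20,-45,6),(20,-59,6)),((20,59,6),(8,59,6)),((20,-59,6),(8,-59,6))]
print("plate",*run(C,segs,[.597,.002,.06,.228],True))
top=campose("top"); t=cv2.imread("pics/top2.png",0)[170:192,180:202]; 
yy,xx=np.nonzero(t>t.max()*.75); print(t.max(),len(yy),"top stud",onz(top,(180+xx.mean(),170+yy.mean()),.0178),"tri",tri([ray(top,(180+xx.mean(),170+yy.mean())),ray(P,(xs.mean(),ys.mean()))]))
E
python3 m3.py
```

```text
bracket [0.5805 0.234  0.0708] 4.056667752263582 0.625
stud px 68.0569105691057 147.6260162601626 123 model [ 68.7941 146.4344]
stud from px [0.595  0.2361 0.0178] model [[0.5964 0.2351 0.0178]]
plate [0.5964 0.0023 0.0609 0.2269] 0.203125
206 21 top stud [0.5924 0.236  0.0178] tri [0.5939 0.2374 0.0145]
```

play_rows:
  linear:
    - [-0.006,0.02,0]
    - [-0.006,0.035,0]
    - [-0.008,0.04,0]
    - [-0.008,0.04,0]
    - [-0.008,0.04,0]
    - [-0.007,0.035,0]
    - [-0.006,0.02,-0.02]
    - [0,0,-0.03]
  turn: [0.6,0,0,0,0,0,0,0]

```text
time: 8.4
tool_pos: [0.5298, 0.2317, 0.1947]
tool_rot: [-0.0, 0.999, 0.037, 0.001]
contact_force: [0.3, 0.3, -2.8]
gripper_width: 0.529
grasp_force: 62.3
```

play_rows:
  linear:
    - [0,0,-0.04]
    - [0,0,-0.04]
    - [0,0,-0.03]
    - [0,0,-0.02]
    - [0,0,-0.012]
    - [0,0,0]
    - [0,0,0]
  turn: [0,0,0,0,0,0,0]

```text
time: 9.28
tool_pos: [0.5313, 0.2304, 0.0547]
tool_rot: [-0.0, 0.999, 0.036, 0.001]
contact_force: [0.4, 0.4, -2.4]
gripper_width: 0.534
grasp_force: 62.3
```

Run:
```python
from h import *
np.set_printoptions(precision=4,suppress=True)
st=state(); print(st["time"],st["tool_pos"],st["tool_rot"],st["contact_force"]); P=campose("wrist",st)
im=grab_frame("wrist"); save("w3.png",im); np.savez("w3p.npz",K=P[0],o=P[1],A=P[2])
```

```text
9.275 [0.5313 0.2304 0.0547] [-0.0003  0.9994  0.036   0.0012] [ 0.4336  0.4193 -2.4486]
```

View pics/w3.png

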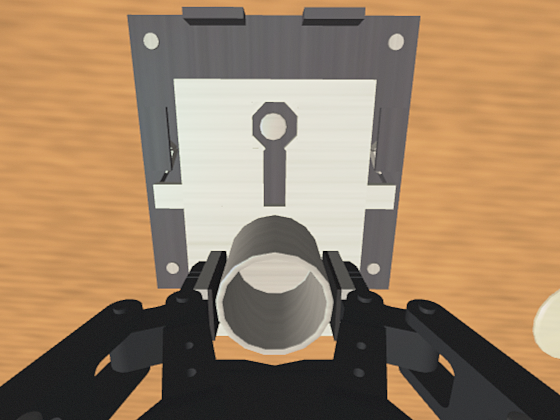

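```bash
sed -e 's/w2p/w3p/;s/w2.png/w3.png/' m3.py | sed '/^k=((hsv\[...,2\]/,/^print("stud from/d;/^top=/,$d' > m4.py
cat >> m4.py <<'E'
x,e=run(C,segs,[.548,.2324,.064,.037],True); print(x,e)
m=np.zeros_like(g); m[110:142,258:290]=1; h=((g>150)&(m>0)).astype(np.uint8); n,l,s,c=cv2.connectedComponentsWithStats(h); l0=l[126,272]; print(s[l0],c[l0])
S=onz(P,c[l0],.0178); print("stud",S)
k=((hsv[...,2]<115)&(hsv[...,1]<90)).astype(np.uint8); k[292:]=0; Cb=contour(k|cv2.morphologyEx(k,cv2.MORPH_CLOSE,np.ones((5,5))))
b,e=run(Cb,[((-85,78,4),(60,78,4)),((-85,-78,4),(60,-78,4)),((73,30,4),(73,55,4)),((73,60,4),(73,78,4)),((73,-60,4),(73,-78,4))],[.579,.235,.07]); print("br",b,np.degrees(b[2]),e,"stud model",place(np.array([[.016,0,.0178]]),*b))
for nm,s_,yb in (("px",S[:2],b[2]),("model",place(np.array([[.016,0,0]]),*b)[0][:2],b[2])):
    t=s_-48e-3*np.array([np.cos(yb),np.sin(yb)]); print(nm,"target",t,"shift",t-x[:2])
print("dyaw deg",np.degrees(b[2]-x[2]))
E
python3 m4.py
```

```text
plate [0.597 0.002 0.06  0.228] 30.0
[0.5489 0.232  0.066  0.0374] 0.25
[260 113  26  27 553] [272.528  126.2423]
stud [0.5952 0.2361 0.0178]
br [0.5788 0.2349 0.0679] 3.889540160213167 0.890625 stud model [[0.5948 0.236  0.0178]]
px target [0.5473 0.2329] shift [-0.0017  0.0008]
model target [0.5469 0.2327] shift [-0.0021  0.0007]
dyaw deg 0.10929160760232522
```

play_rows:
  linear:
    - [-0.0018,0.0008,0]
    - [0,0,-0.008]
    - [0,0,-0.008]
    - [0,0,-0.006]
    - [0,0,-0.005]
    - [0,0,-0.002]
    - [0,0,0]
    - [0,0,0]
  turn: [0,0,0,0,0,0,0,0]

```text
time: 10.32
tool_pos: [0.5287, 0.2309, 0.0246]
tool_rot: [-0.0, 0.999, 0.036, 0.0]
contact_force: [0.8, -0.2, -2.9]
gripper_width: 0.533
grasp_force: 62.3
```

play_rows:
  linear:
    - [0,0,-0.002]
    - [0,0,-0.001]
    - [0,0,0]
    - [0,0,0]
  turn: [0,0,0,0]

```text
time: 10.82
tool_pos: [0.5284, 0.2308, 0.0213]
tool_rot: [-0.0, 0.999, 0.036, -0.0]
contact_force: [-0.3, -0.2, -2.8]
gripper_width: 0.529
grasp_force: 62.3
```

play_rows:
  linear:
    - [0,0,-0.001]
    - [0,0,-0.0005]
    - [0,0,0]
  turn: [0,0,0]

```text
time: 11.2
tool_pos: [0.5286, 0.231, 0.0209]
tool_rot: [0.0, 0.999, 0.036, -0.0]
contact_force: [-4.0, 0.0, 5.0]
gripper_width: 0.53
grasp_force: 63.0
```

Contact. I release and look before withdrawing.

play_rows:
  linear:
    - [0,0,0]
    - [0,0,0]
    - [0,0,0]
    - [0,0,0]
  turn: [0,0,0,0]
  hand: 0.066

```text
time: 11.7
tool_pos: [0.5285, 0.2309, 0.0198]
tool_rot: [-0.0, 0.999, 0.036, 0.0]
contact_force: [0.2, 0.5, 0.6]
gripper_width: 0.775
grasp_force: 0.0
```

play_rows:
  linear:
    - [0,0,0.01]
    - [0,0,0.03]
    - [0,0,0.04]
    - [0,0,0.04]
    - [-0.02,0,0.03]
    - [-0.02,0,0]
    - [0,0,0]
    - [0,0,0]
  turn: [0,0,0,0,0,0,0,0]

```text
time: 12.7
tool_pos: [0.4887, 0.2308, 0.1698]
tool_rot: [0.0, 0.999, 0.036, 0.0]
contact_force: [0.2, -0.0, 0.4]
gripper_width: 0.772
grasp_force: 0.0
```

Run:
```python
from h import *
np.set_printoptions(precision=4,suppress=True)
st=state(); print(st["time"],st["tool_pos"],st["tool_rot"],st["contact_force"]); P=campose("wrist",st)
im=grab_frame("wrist"); save("w4.png",im); np.savez("w4p.npz",K=P[0],o=P[1],A=P[2])
for v in ((.575,.5474-.5474+.235,.004),(.595,.236,.0178)): print(proj(P,v))
```

```text
12.7 [0.4887 0.2308 0.1698] [0.     0.9994 0.036  0.0001] [ 0.1905 -0.0338  0.3528]
[276.812   93.6923]
[277.5208  67.7751]
```

View pics/w4.png

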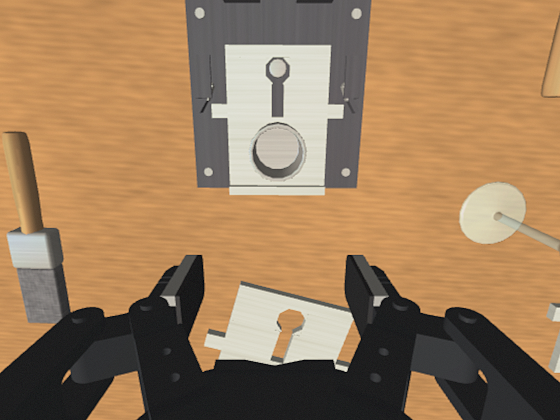

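```bash
sed -e 's/w3p/w4p/;s/w3.png/w4.png/;s/l\[120,210\]/l[120,245]/' m4.py | sed '/^print("plate"/d;/^x,e=run/,$d' > m5.py
cat >> m5.py <<'E'
segs+=[((-62,-45,12),(-62,45,12)),((8,45,6),(-50,45,6)),((8,-45,6),(-50,-45,6))]
x,e=run(C,segs,[.547,.2324,.066,.004],True); print(x,e)
h=np.zeros_like(g); h[57:80,266:290]=(g>150)[57:80,266:290]; n,l,s,c=cv2.connectedComponentsWithStats(h); l0=l[68,278]; print(s[l0],c[l0]); S=onz(P,c[l0],.0178); print("stud",S)
b=.0675; d=S[:2]-x[:2]; print("plate->stud along bracket",d@[np.cos(b),np.sin(b)],d@[-np.sin(b),np.cos(b)])
print("lip",place(np.array([[-.062,0,.006]]),*x[:3]))
E
python3 m5.py
```

```text
[0.5462 0.2327 0.0726 0.0039] 0.30371094
[269  59  17  18 237] [277.0591  67.7215]
stud [0.595  0.2364 0.0178]
plate->stud along bracket 0.0489702640556691 0.0003835095073523776
lip [[0.4843 0.2282 0.006 ]]
```

play_rows:
  linear:
    - [-0.0305,-0.0045,0]
    - [0,0,-0.04]
    - [0,0,-0.04]
    - [0,0,-0.04]
    - [0,0,-0.02]
    - [0,0,-0.008]
    - [0,0,0]
    - [0,0,0]
  turn: [0,0,0,0,0,0,0,0]
  hand: 0.045

```text
time: 13.75
tool_pos: [0.4591, 0.2267, 0.023]
tool_rot: [-0.0, 0.999, 0.036, 0.001]
contact_force: [0.0, -0.2, -0.3]
gripper_width: 0.526
grasp_force: 0.0
```

play_rows:
  linear:
    - [0,0,-0.002]
    - [0,0,-0.002]
    - [0,0,-0.002]
    - [0,0,0]
    - [0,0,0]
  turn: [0,0,0,0,0]

```text
time: 14.38
tool_pos: [0.4579, 0.2263, 0.0158]
tool_rot: [-0.0, 0.999, 0.036, -0.0]
contact_force: [0.1, 0.0, -0.2]
gripper_width: 0.528
grasp_force: 0.0
```

Run:
```python
from h import *
np.set_printoptions(precision=4,suppress=True)
st=state(); print(st["time"],st["tool_pos"],st["contact_force"],st["gripper_width"]*.0854)
im=grab_frame("wrist"); save("w5.png",im[150:420])
```

```text
14.375 [0.4579 0.2263 0.0158] [ 0.117   0.0312 -0.1841] 0.04510647292171159
```

View pics/w5.png

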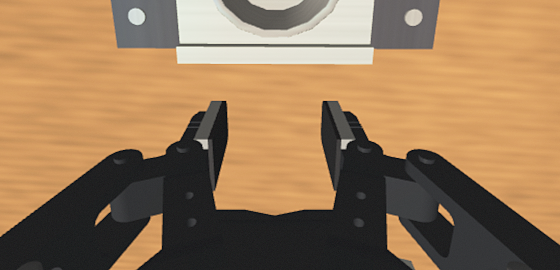

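play_rows:
  linear:
    - [0,0,-0.003]
    - [0,0,-0.003]
    - [0,0,-0.002]
    - [0,0,0]
    - [0,0,0]
  turn: [0,0,0,0,0]

```text
time: 15.05
tool_pos: [0.458, 0.2264, 0.0078]
tool_rot: [-0.0, 0.999, 0.036, 0.0]
contact_force: [-0.2, -0.0, -0.6]
gripper_width: 0.529
grasp_force: 0.0
```

play_rows:
  linear:
    - [0,0,-0.002]
    - [0,0,-0.001]
    - [0,0,0]
    - [0,0,0]
  turn: [0,0,0,0]

```text
time: 15.55
tool_pos: [0.458, 0.2263, 0.0048]
tool_rot: [0.0, 0.999, 0.036, 0.0]
contact_force: [-1.1, -0.6, 0.2]
gripper_width: 0.525
grasp_force: 0.0
```

play_rows:
  linear:
    - [0,0,-0.001]
    - [0,0,-0.001]
    - [0,0,0]
    - [0,0,0]
  turn: [0,0,0,0]

```text
time: 16.05
tool_pos: [0.4579, 0.2263, 0.0028]
tool_rot: [0.0, 0.999, 0.036, -0.0]
contact_force: [-1.2, 0.5, -0.6]
gripper_width: 0.526
grasp_force: 0.0
```

play_rows:
  linear:
    - [0,0,-0.001]
    - [0,0,-0.001]
    - [0,0,-0.001]
    - [0,0,0]
    - [0,0,0]
  turn: [0,0,0,0,0]

```text
time: 16.68
tool_pos: [0.458, 0.2264, -0.0002]
tool_rot: [-0.0, 0.999, 0.036, 0.0]
contact_force: [-0.3, 0.1, 0.4]
gripper_width: 0.525
grasp_force: 0.0
```

play_rows:
  linear:
    - [0,0,-0.001]
    - [0,0,-0.001]
    - [0,0,0]
    - [0,0,0]
  turn: [0,0,0,0]

```text
time: 17.18
tool_pos: [0.458, 0.2263, -0.0022]
tool_rot: [-0.0, 0.999, 0.036, 0.0]
contact_force: [-0.0, -0.8, 0.5]
gripper_width: 0.523
grasp_force: 0.3
```

play_rows:
  linear:
    - [0,0,0.006]
    - [0.006,0.0004,0]
    - [0.005,0.0004,0]
    - [0.002,0.0002,0]
    - [0.002,0.0001,0]
    - [0.002,0.0001,0]
    - [0,0,0]
  turn: [0,0,0,0,0,0,0]

```text
time: 18.05
tool_pos: [0.4744, 0.2274, 0.0035]
tool_rot: [0.0, 0.999, 0.036, -0.001]
contact_force: [-1.8, -1.0, 0.4]
gripper_width: 0.526
grasp_force: 1.1
```

play_rows:
  linear:
    - [0.002,0.0001,0]
    - [0.002,0.0002,0]
    - [0.002,0.0001,0]
    - [0.002,0.0001,0]
  turn: [0,0,0,0]

```text
time: 18.55
tool_pos: [0.4824, 0.2279, 0.0035]
tool_rot: [0.0, 0.999, 0.036, -0.001]
contact_force: [-4.1, 0.0, 2.7]
gripper_width: 0.527
grasp_force: 2.5
```

play_rows:
  linear:
    - [0.002,0.0001,0]
    - [0.002,0.0002,0]
    - [0.002,0.0001,0]
    - [0.002,0.0001,0]
    - [0.002,0.0002,0]
  turn: [0,0,0,0,0]

```text
time: 19.18
tool_pos: [0.4916, 0.2287, 0.0036]
tool_rot: [0.0, 0.999, 0.036, -0.002]
contact_force: [-4.7, -1.2, 1.8]
gripper_width: 0.523
grasp_force: 2.4
```

play_rows:
  linear:
    - [0.002,0.0001,0]
    - [0.002,0.0002,0]
    - [0.002,0.0001,0]
    - [0.001,0.0001,0]
  turn: [0,0,0,0]

```text
time: 19.68
tool_pos: [0.499, 0.2291, 0.0035]
tool_rot: [0.0, 0.999, 0.036, -0.001]
contact_force: [-6.0, -0.7, 2.1]
gripper_width: 0.527
grasp_force: 2.9
```

play_rows:
  linear:
    - [0.002,0.0001,0]
    - [0.0015,0.0001,0]
    - [0.0015,0.0001,0]
  turn: [0,0,0]

```text
time: 20.05
tool_pos: [0.5056, 0.2296, 0.004]
tool_rot: [-0.0, 0.999, 0.036, 0.001]
contact_force: [-1.1, -0.1, -0.6]
gripper_width: 0.528
grasp_force: 0.6
```

play_rows:
  linear:
    - [0.001,0.0001,0]
    - [0.001,0.0001,0]
    - [0,0,0]
  turn: [0,0,0]

```text
time: 20.42
tool_pos: [0.5066, 0.2297, 0.0039]
tool_rot: [0.0, 0.999, 0.036, -0.001]
contact_force: [-5.3, -0.5, 4.4]
gripper_width: 0.524
grasp_force: 2.5
```

play_rows:
  linear:
    - [0.001,0.0001,0]
    - [0.001,0,0]
    - [0,0,0]
  turn: [0,0,0]

```text
time: 20.8
tool_pos: [0.5066, 0.2298, 0.0038]
tool_rot: [0.0, 0.999, 0.036, -0.003]
contact_force: [-12.3, -1.0, 9.0]
gripper_width: 0.529
grasp_force: 5.9
```

play_rows:
  linear:
    - [-0.004,-0.0003,0]
    - [-0.02,-0.001,0]
    - [-0.025,-0.002,0]
    - [0,0,0.04]
    - [0,0,0.05]
    - [0,0,0.06]
    - [0,0,0.02]
    - [0,0,0]
  turn: [0,0,0,0,0,0,0,0]

```text
time: 21.8
tool_pos: [0.4614, 0.2269, 0.1757]
tool_rot: [-0.001, 0.999, 0.036, 0.003]
contact_force: [0.4, -0.4, -1.3]
gripper_width: 0.526
grasp_force: 0.0
```

play_rows:
  linear:
    - [0.02,0.002,0]
    - [0.03,0.002,0]
    - [0.02,0.001,0]
    - [0,0,0]
    - [0,0,0]
  turn: [0,0,0,0,0]

```text
time: 22.42
tool_pos: [0.5286, 0.2313, 0.1716]
tool_rot: [0.0, 0.999, 0.036, -0.002]
contact_force: [-0.8, 0.1, 0.8]
gripper_width: 0.535
grasp_force: 0.0
```

```bash
python3 - <<'E'
from h import *
st=state(); print(st["time"],st["tool_pos"]); P=campose("wrist",st)
im=grab_frame("wrist"); save("w6.png",im); np.savez("w6p.npz",K=P[0],o=P[1],A=P[2])
a=cv2.resize(im[0:220,150:410],None,fx=2.7,fy=2.7,interpolation=cv2.INTER_CUBIC); save("w6c.png",a)
E
sed -e 's/w4p/w6p/;s/w4.png/w6.png/' m5.py | sed '/^k=/d;/^h=/,$d;/^segs+=/d;/^x,e=/d;/^segs/d' > m6.py
cat >> m6.py <<'E'
k=((hsv[...,1]<50)&(hsv[...,2]>140)).astype(np.uint8); b0=[.579,.235,.0675]
q=proj(P,place(np.array([[.03,.03,.01]]),*b0)[0]).astype(int); n,l,s,c=cv2.connectedComponentsWithStats(k); i=l[q[1],q[0]]; print(q,i,s[i]); C=contour(l==i)
segs=[((68,-40,6),(68,40,6)),((68,45,6),(25,45,6)),((68,-45,6),(25,-45,6)),((-62,-45,12),(-62,45,12)),((3,45,6),(-50,45,6)),((3,-45,6),(-50,-45,6))]
x,e=run(C,segs,b0+[.004],True); print("plate",x,e)
for S in ([.595,.2362],): 
  d=np.array(S)-x[:2]; b=.0675; print("plate in bracket", 16-1e3*(d@[np.cos(b),np.sin(b)]), -1e3*(d@[-np.sin(b),np.cos(b)]))
print("yaw err",x[2]-.0675)
E
python3 m6.py
```

```text
22.425 [0.52855256 0.23126205 0.17156221]
[240  99] 2 [  210    53   130   139 13067]
plate [ 0.5804  0.2353  0.0734 -0.002 ] 0.84375
plate in bracket 1.3613415776634685 0.06953589540620099
yaw err 0.005920695202064508
```

View pics/w6c.png

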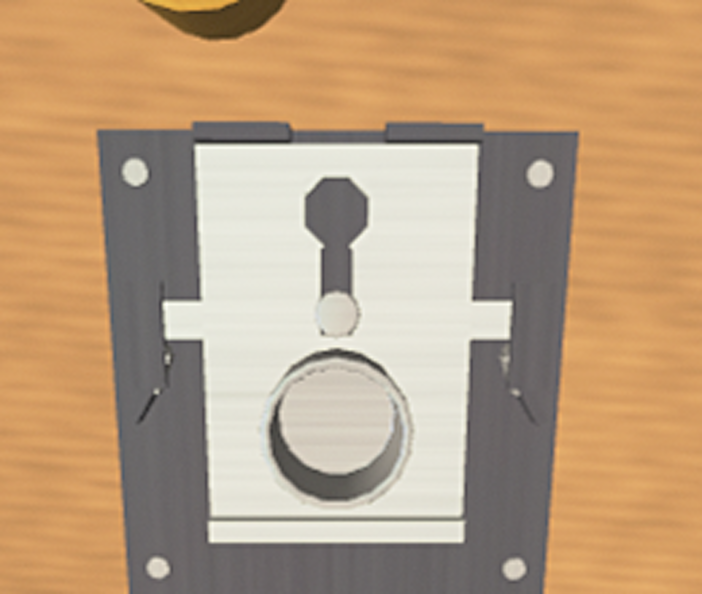

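The plate's front edge is against the stop blocks (row 142). The stud's head, at (337,315), is over the narrow end of the slot, and both ears, at (183,320) and (492,320), are past the clips at row 360, which have sprung back.

```bash
python3 -c "
from plant import *
print(job_done())"
```

```text
the job is handed in; nothing more can be done
None
```

The plate is mounted and locked behind the stud's head, home against the stop with both clips sprung back behind the ears. I handed the job in at about 22.5 s of the 59 s allowed; no verdict came back.

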